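# Tuck the sugar caddy's flap under its lip

### The arm

A 6-joint arm with a two-finger parallel gripper is mounted at the origin on a cart in front of the work surface, level with it; the furniture and walls round the work are solid. World frame = base frame: x ahead of the robot, y to its left, z up, the work surface at z = 0. Lengths are in m, angles in degrees, forces in N, time in s.
With the tool pointing down it reaches from about 0.35 to 0.875 m from the base axis. Payload 4.2 kg.
Tool frame: the origin (TCP) lies midway between the tips of the shut fingers; the grasp point (between the pads) lies 19 mm behind it; z points along the fingers, y is the line along which they close (so a half turn about z gives the same grasp; the last joint's range is limited). The gripper opens to 87 mm and grips with 3 to 60 N. Pads are 19 mm wide; open, the fingers measure 117 mm over their backs; the gripper's body (75 mm by 190 mm) begins 51 mm behind the grasp point.
Start: joints at [-57.319, 22.042, 0.453, 0, -68.411, -14.817], TCP at [0.192, -0.595, 0.223] pointing down, gripper open.
Joint ranges: [-179.83, 179.83], [-69.29, 118.12], [-61.27, 80.66], [-181.25, 117.63], [-171.15, -9.14], [-177.46, 177.46]. Speed limits (degrees/s): [159.86, 159.86, 180, 180, 180, 180].

### API

Orientations are given as a 3x3 rotation matrix whose columns are the frame's x, y, z axes.
In Python, from station import r, cams gives the robot as it stands.
- The arm moves only by the tool play_rows, never from a script. Its argument "commands" is text: rows parted by semicolons, each of 6 numbers parted by spaces: the shift along the world's x, y, z normalised to -1 to 1, where 1 is 30 mm, then the turn, a rotation vector about the world's x, y, z normalised to -1 to 1, where 1 is 0.15 rad. A call has 1 to 20 rows; each row shifts and turns the commanded pose from where the row before left it; what a row does not reach is not made up. A row lasts 1/10 s, in which the tool goes at most 50 mm and 8.59 degrees, less where a joint would pass 70% of its speed; a pose out of reach is approached as far as the arm can. A call with a number of a shift or a turn outside -1 to 1 is refused whole. A call with a gripper value outside its range is refused whole. "grip" is the finger opening in mm, from 0 to 87, set as the call begins (left out, the last holds). The fingers move at their own pace and stop on an object; the grip force is fixed at half the most. Time passes only in rows, so rows that do not move let the fingers close. It gives the time, the measured TCP pose, the force, the opening and the grip force at its end, in the units of the state.
- r.sense(): the state, without advancing time (a new reading comes with each control period).
- cams.capture(name): name is "scene" or "top" or "wrist"; returns (picture, depth): 400x640x3 uint8, blue, green, red; 400x640 float32, m along the optical axis (not along the pixel's ray), 0 where there is no reading.
- cams.camera_info(name): a dict with "mtx" (3x3 intrinsics, pixels), "R" (3x3) and "t" (3): a world point X has camera coordinates R X + t. Camera axes: x right, y down, z forward; pixel columns grow to the right and rows downward; lengths in m; the calibration is good to about 2 mm. A picture is of the moment at which its call begins: read the wrist's pose just before it. camera_info takes no time and is no camera call; for the wrist camera it gives the pose at the moment of the call.
- r.finish_job(): hands the job in; it is judged then, once.
The state is a dict: "time_s": time; "joints": joint angles; "joint_velocities": joint speeds; "effort": joint torques, N m; "tcp_pos": TCP position; "ee_rot": TCP orientation; "wrist_force": force on the tool from outside, world axes, zero at the start; "moment": the same for the moment, N m; "gripper_width": opening from 0.0 (shut) to 1.0 (fully open); "gripper_force": force on a finger pad.
Only numpy, scipy, OpenCV 4.12 (cv2) and the standard library are available. Lean on these libraries where they do the work, as an engineer would, in place of code of your own. Each camera call takes 0.05 s, during which the arm holds its last target. There are 200 camera calls.

### The job

Close the green sugar caddy without gripping anything: with the fingertips push the white flap down flat and, while it is held down, push it (its black ridge is there to push against) all the way in under the steel lip, so that it stays shut when you let go and withdraw. Only push and press: do not lift the caddy or shove it along the worktop, do not press hard, and leave alone the yellow mug and the jar beside it and the fork to the right.

Things in the scene. Friction and masses are not known exactly. Their poses are not given: they have to be found in the camera images.
- caddy: Loose, heavy (about 2 kg) open green enamelled box full of sugar cubes, 140 (x) x 110 (y) x 60 mm high. Origin at the centre of its underside; z up, its x axis points from the lip (front) to the hinge (back). A firm push makes it slide.
- lip (a point): Middle of the rolled free edge of the steel lip on the caddy's front: the lip is 84 mm wide, its top is 76 mm and its underside 71.6 mm above the worktop; it reaches back 20 mm from the caddy's front wall. The flap's tongue goes beneath it, moving along the caddy's -x.
- hinge_back (a point): Middle of the flap's hinge axis with the flap at the back end of its slots (tuck = 0): caddy frame x +62 mm, z 64 mm. The axis runs along the caddy's y.
- ridge (a point): Top middle of the black ridge on the flap's outer face; moves with the flap. The ridge is 6 mm thick, 64 mm long (along the hinge axis) and stands 7 mm above the flap's face; its middle lies 74 mm from the hinge axis. Site axes: z is the flap's outward normal, -x points along the flap to its free edge. The white flap is 4 mm thick (outer face 2 mm above the hinge axis when shut), 98 mm wide and 104 mm long from hinge axis to the end of its 66 mm wide tongue.
- flap (a joint): Flap hinge, rad. 0 = flat and shut, grows as it opens upward (1.6 = nearly upright). The hinge is springy: let go, the flap rises again by itself to about 0.75 unless its tongue is under the lip; about 2 N on the flap behind the ridge holds it flat. Tucked, it rests at about 0.05 to 0.06.
- tuck (a joint): How far the flap's hinge pin has moved in its slots towards the lip, m: 0 = back, 0.022 = fully in. About 3 N moves it; it stays where it is left. With the flap flat at 0 the tongue ends about 6 mm short of the lip; at 0.022 it is about 16 mm beneath it.
- yellow_mug: Yellow mug with a handle, 84 x 119 x 92 mm, origin at the centre of its underside; stands beside the caddy, to be left alone.
- herb_jar: Small herb jar with a white cap, 41 mm across, 99 mm high, origin at the centre of its underside; stands beside the caddy, to be left alone.
- fork_1: Steel fork, 193 x 26 x 15 mm, lying on the worktop, origin at the centre of its underside; to be left alone.

How it is judged:
By the outcome, as a careful person would: the job done as asked, in the order asked, and still so for the second after the job is handed in, with the robot touching nothing.
It also fails if it takes over 42 s, if anything falls off the work surface, if the arm or the gripper's body presses on something with over 40 N, if the wrist force passes 120 N, or if a joint passes its speed limit or range.

## Working session

There is one attempt and no reset: what is moved stays moved. The work goes in short steps, Python scripts to look and compute and a tool call to move; the robot and the scene stay as the last step left them, time stands still between calls to the robot, and variables do not carry over. Pictures are saved under pics/ and viewed, at most 10 in all, crops included, and the job is handed in when it is done.

Besides the shell and the picture viewer there is one more tool, called after "Request:" as name(argument=value, ...) on one line, values as JSON. play_rows: Moves the arm, as the interface text tells. Scaled input: -1 to 1 covers 30 mm each way for a shift and 0.15 rad each way for a turn. Its arguments: {"type":"object","properties":{"commands":{"type":"string"},"grip":{"type":"number"}},"required":["commands"]}

```bash
mkdir -p pics; cat > h.py <<'E'
import numpy as np,cv2
from station import r,cams
def cap(n,f):
    i=cams.camera_info(n); p,d=cams.capture(n); cv2.imwrite(f'pics/{f}.png',p); np.savez(f'pics/{f}.npz',p=p,d=d,K=i['mtx'],R=i['R'],t=i['t']); return p,d,i
def pts(d,i):
    K=np.array(i['mtx']);R=np.array(i['R']);t=np.array(i['t']).ravel()
    v,u=np.mgrid[:d.shape[0],:d.shape[1]]
    c=np.stack([(u-K[0,2])/K[0,0]*d,(v-K[1,2])/K[1,1]*d,d],-1)
    return (c-t)@R
E
python3 - <<'E'
from h import *
out=[]
for n in('scene','top'):
    p,d,i=cap(n,n+'0'); P=pts(d,i); out.append(p)
    h=cv2.cvtColor(p,cv2.COLOR_BGR2HSV)
    m=cv2.inRange(h,(40,60,30),(90,255,255))>0
    m&=d>0
    q=P[m]; print(n,m.sum(),np.percentile(q,[2,50,98],axis=0).round(3).tolist())
cv2.imwrite('pics/both.png',cv2.resize(np.vstack(out),(480,600)))
print(r.sense())
E
```

```text
scene 2141 [[0.288, -1.258, 0.003], [0.51, 0.118, 0.047], [0.774, 0.67, 0.599]]
top 1188 [[0.456, -0.054, 0.001], [0.639, 0.426, 0.046], [0.788, 0.799, 0.183]]
{'time_s': 0.1, 'joints': array([-5.73178007e+01,  2.20854725e+01,  3.87831562e-01, -2.51382779e-02,
       -6.84105862e+01, -1.48164130e+01]), 'joint_velocities': array([-0.01451581, -0.15528903,  0.22710843,  0.07089927, -0.03509563,
       -0.04094937]), 'effort': array([ 6.92099434e-05, -3.91689849e+01,  1.87935627e+01,  4.23185527e+00,
        1.34842933e-02, -7.06926903e-05]), 'tcp_pos': array([ 0.19159354, -0.59434761,  0.22158028]), 'ee_rot': array([[-9.51827372e-01, -3.06633650e-01, -6.76583372e-04],
       [-3.06634384e-01,  9.51825655e-01,  1.81012831e-03],
       [ 8.89431617e-05,  1.93039340e-03, -9.99998133e-01]]), 'wrist_force': array([-0.76363684,  0.18016465, -0.25826333]), 'moment': array([-0.03871294,  0.03727187,  0.01932987]), 'gripper_force': 0.0, 'gripper_width': 0.9985534035445395}
```

View pics/top0.png

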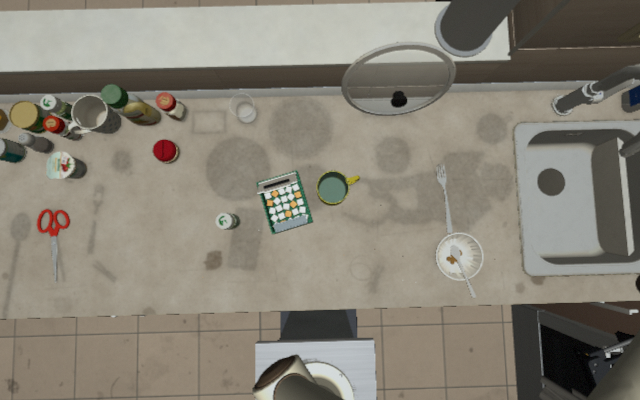

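View pics/scene0.png

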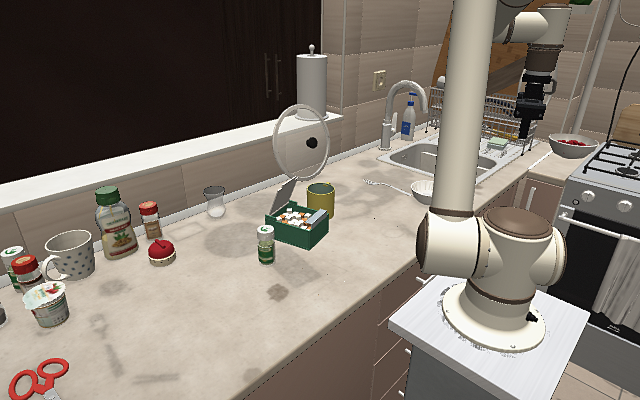

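The top view shows the caddy at about (285,202), with the lip at (292,224) and the upright flap at (277,183). The mug is at (333,188), the jar at (227,220) and the fork at (445,195).

```bash
python3 - <<'E'
from h import *
z=np.load('pics/top0.npz'); p,d=z['p'],z['d']; P=pts(d,z)
roi=np.zeros(d.shape,bool); roi[165:245,250:318]=1
m=roi&(P[...,2]>0.045)&(P[...,2]<0.085)&(d>0)
rc=cv2.minAreaRect((P[m][:,:2]*1000).astype(np.float32)); print('rect mm',rc,m.sum())
for nm,a,b in(('lip',(240,),()),):
    pass
hi=roi&(P[...,2]>0.085); print('flap',hi.sum(),np.percentile(P[hi],[2,50,98],axis=0).round(3).tolist())
h=cv2.cvtColor(p,cv2.COLOR_BGR2HSV)
g=roi&(cv2.inRange(h,(60,90,20),(95,255,255))>0)
print('green',g.sum(),cv2.minAreaRect((P[g][:,:2]*1000).astype(np.float32)))
for n,(u0,u1,v0,v1) in {'mug':(314,362,165,210),'jar':(212,242,207,235)}.items():
    Q=P[v0:v1,u0:u1].reshape(-1,3); Q=Q[Q[:,2]>.05]; print(n,np.percentile(Q,[2,98],axis=0).round(3).tolist())
cv2.imwrite('pics/c.png',cv2.resize(np.hstack([p[160:245,245:330]]),None,fx=7,fy=7,interpolation=cv2.INTER_CUBIC))
for v in range(170,240,5): print(v,[tuple((P[v,u]*1000).astype(int)) for u in (268,278,288,298)])
E
```

```text
Traceback (most recent call last):
  File "h.py", line 6, in pts
    K=np.array(i['mtx']);R=np.array(i['R']);t=np.array(i['t']).ravel()
               ~^^^^^^^
KeyError: 'mtx is not a file in the archive'
```

```bash
sed -i 's/,K=i\[/,mtx=i[/' h.py; python3 - <<'E'
from h import *
z=dict(np.load('pics/top0.npz')); z['mtx']=z['K']; p,d=z['p'],z['d']; P=pts(d,z)
roi=np.zeros(d.shape,bool); roi[165:245,250:318]=1
m=roi&(P[...,2]>0.045)&(P[...,2]<0.085)&(d>0)
print('rect mm',cv2.minAreaRect((P[m][:,:2]*1000).astype(np.float32)),m.sum())
hi=roi&(P[...,2]>0.085); print('flap',hi.sum(),np.percentile(P[hi],[2,50,98],axis=0).round(3).tolist())
h=cv2.cvtColor(p,cv2.COLOR_BGR2HSV)
g=roi&(cv2.inRange(h,(60,90,20),(95,255,255))>0)
print('green',g.sum(),cv2.minAreaRect((P[g][:,:2]*1000).astype(np.float32)))
for n,(u0,u1,v0,v1) in {'mug':(314,362,165,210),'jar':(212,242,207,235)}.items():
    Q=P[v0:v1,u0:u1].reshape(-1,3); Q=Q[Q[:,2]>.05]; print(n,np.percentile(Q,[2,98],axis=0).round(3).tolist())
cv2.imwrite('pics/c.png',cv2.resize(p[160:245,245:330],None,fx=7,fy=7,interpolation=cv2.INTER_CUBIC))
for v in range(170,240,5): print(v,[tuple((P[v,u]*1000).astype(int).tolist()) for u in (268,278,288,298)])
E
```

```text
rect mm ((524.9579467773438, 51.18500900268555), (140.1193084716797, 148.89462280273438), 15.370270729064941) 1001
flap 399 [[0.441, -0.027, 0.089], [0.554, 0.073, 0.138], [0.579, 0.125, 1.009]]
green 384 ((504.6357116699219, 55.417686462402344), (167.0818328857422, 124.0732650756836), 15.663057327270508)
mug [[0.441, -0.12, 0.052], [0.591, -0.016, 1.009]]
jar [[0.454, 0.195, 0.053], [0.493, 0.233, 0.103]]
170 [(613, 117, -1), (612, 89, 1), (612, 61, 0), (611, 34, 1)]
175 [(599, 117, 1), (599, 90, -1), (587, 56, 69), (593, 33, 28)]
180 [(576, 108, 66), (572, 79, 89), (564, 50, 138), (573, 30, 72)]
185 [(440, -26, 1008), (553, 73, 141), (550, 48, 158), (569, 35, 3)]
190 [(539, 95, 158), (551, 85, 47), (551, 59, 43), (555, 35, 4)]
195 [(539, 111, 44), (543, 90, 2), (537, 59, 49), (537, 33, 47)]
200 [(526, 111, 48), (525, 85, 46), (528, 63, 4), (523, 33, 50)]
205 [(513, 111, 47), (512, 86, 44), (512, 60, 43), (511, 33, 48)]
210 [(502, 117, 6), (499, 85, 48), (501, 63, 4), (500, 36, 3)]
215 [(487, 114, 35), (486, 86, 42), (485, 59, 50), (487, 37, 1)]
220 [(473, 110, 57), (474, 91, 6), (471, 58, 72), (471, 32, 74)]
225 [(462, 119, -1), (459, 83, 74), (459, 58, 76), (458, 33, 74)]
230 [(448, 119, 1), (447, 83, 76), (447, 65, 0), (446, 38, -1)]
235 [(435, 119, 1), (434, 92, -1), (433, 65, 2), (432, 38, 0)]
```

View pics/c.png

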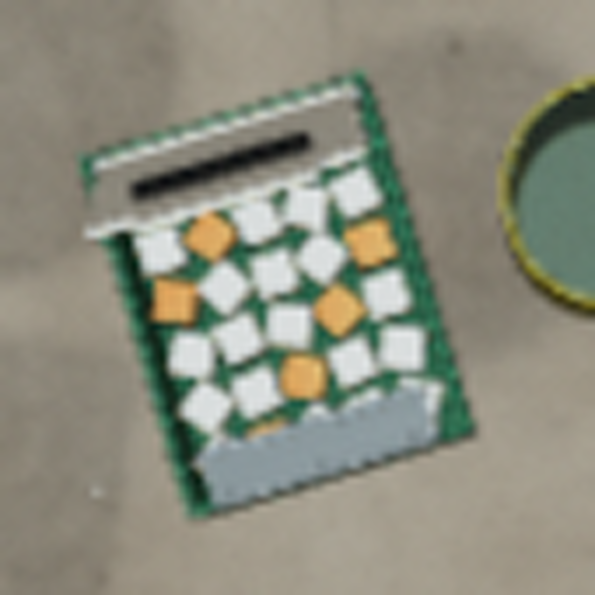

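The lip corners, wall and hinge line are clear in the crop: lip free edge from about (200,460) to (425,388), flap base line from about (95,165) to (355,92). Next I'll work out the caddy frame and the waypoints.

```bash
cat >> h.py <<'E'
def ray(u,v,zz,i):
    K=np.array(i['mtx']);R=np.array(i['R']);t=np.array(i['t']).ravel()
    o=-R.T@t; g=R.T@np.array([(u-K[0,2])/K[0,0],(v-K[1,2])/K[1,1],1]); return o+g*(zz-o[2])/g[2]
E
python3 - <<'E'
from h import *
z=dict(np.load('pics/top0.npz')); z['mtx']=z['K']; p,d=z['p'],z['d']; P=pts(d,z)
c=lambda x,y,h:ray((x+.5)/7-.5+245,(y+.5)/7-.5+160,h,z)
for n,a,b,h in(('free',(200,460),(430,388),.076),('front',(208,510),(440,438),.076),('left wall',(195,517),(85,155),.06),('right base',(473,437),(363,75),.0),('hinge',(95,165),(355,92),.066)):
    A,B=c(*a,h),c(*b,h); D=B-A; print(n,A.round(4),B.round(4),'mid',((A+B)/2).round(4),'len',np.linalg.norm(D).round(4),'yaw-ish',(np.degrees(np.arctan2(D[1],D[0]))).round(2))
m=np.zeros(d.shape,bool); m[213:236,270:312]=1; m&=(P[...,2]>.071)&(P[...,2]<.081)
print('lip depth rect',cv2.minAreaRect((P[m][:,:2]*1000).astype(np.float32)),m.sum())
E
```

```text
free [0.4595 0.0956 0.076 ] [0.4831 0.0122 0.076 ] mid [0.4713 0.0539 0.076 ] len 0.0867 yaw-ish -74.19
front [0.4415 0.093  0.076 ] [0.465 0.009 0.076] mid [0.4533 0.051  0.076 ] len 0.0872 yaw-ish -74.37
left wall [0.4391 0.0999 0.06  ] [0.5736 0.1383 0.06  ] mid [0.5064 0.1191 0.06  ] len 0.1399 yaw-ish 15.95
right base [ 0.467  -0.0009  0.    ] [0.6108 0.0388 0.    ] mid [0.5389 0.0189 0.    ] len 0.1492 yaw-ish 15.45
hinge [0.569  0.1336 0.066 ] [0.5934 0.0376 0.066 ] mid [0.5812 0.0856 0.066 ] len 0.0991 yaw-ish -75.7
lip depth rect ((462.74444580078125, 54.004486083984375), (21.615589141845703, 83.73442840576172), 15.391011238098145) 281
```

Request:
play_rows(commands="0.55 0.97 0 0 0 -0.13;0.55 0.97 0 0 0 -0.13;0.55 0.97 0 0 0 0;0.55 0.97 0 0 0 0;0.55 0.97 0 0 0 0;0.55 0.97 0 0 0 0;0.55 0.97 0 0 0 0;0.55 0.97 0 0 0 0;0.55 0.97 0 0 0 0;0.55 0.97 0 0 0 0;0.55 0.97 0 0 0 0;0.55 0.97 0 0 0 0;0.55 0.97 0 0 0 0;0.55 0.97 0 0 0 0;0.55 0.97 0 0 0 0;0.55 0.97 0 0 0 0;0.55 0.97 0 0 0 0;0.55 0.97 0 0 0 0;0.55 0.97 0 0 0 0;0 0 0 0 0 0", grip=0)

```text
time_s: 2.1
tcp_pos: [0.5067, -0.0394, 0.222]
ee_rot: [[-0.962, -0.273, -0.0], [-0.273, 0.962, 0.0], [0.0, 0.0, -1.0]]
wrist_force: [-0.9, -0.4, -0.2]
gripper_width: 0.002
gripper_force: 0.0
```

Request:
play_rows(commands="0.48 0.83 0 0 0 0;0.48 0.83 0 0 0 0;0.48 0.83 0 0 0 0;0.48 0.83 0 0 0 0;0.48 0.83 0 0 0 0;0 0 0 0 0 0;0 0 0 0 0 0")

```text
time_s: 2.8
tcp_pos: [0.5767, 0.0823, 0.2218]
ee_rot: [[-0.963, -0.27, -0.002], [-0.27, 0.963, -0.001], [0.002, -0.0, -1.0]]
wrist_force: [0.2, -0.4, -0.5]
gripper_width: 0.006
gripper_force: 0.0
```

```bash
python3 - <<'E'
from h import *
p,d,i=cap('wrist','w1'); P=pts(d,i)
print(r.sense()['tcp_pos'],(-i['R'].T@np.array(i['t']).ravel()))
h=cv2.cvtColor(p,cv2.COLOR_BGR2HSV)
for v in range(20,400,40): print(v,[tuple((P[v,u]*1000).astype(int).tolist()) for u in (120,220,320,420,520)])
E
```

```text
[0.57657462 0.08187548 0.22202725] [0.51316469 0.06556496 0.3834351 ]
20 [(479, -172, 0), (451, -69, 0), (422, 33, -1), (393, 136, 0), (364, 239, -1)]
60 [(520, -167, -1), (490, -61, 1), (470, 48, 73), (431, 149, 0), (401, 254, 0)]
100 [(562, -161, 0), (527, -25, 89), (501, 55, 2), (470, 163, 0), (459, 218, 99)]
140 [(607, -156, 0), (561, -18, 90), (544, 67, 1), (513, 179, -1), (481, 290, -1)]
180 [(655, -151, 0), (623, -36, -2), (562, 74, 135), (557, 194, 0), (525, 310, 0)]
220 [(705, -144, 0), (548, 45, 298), (638, 93, -1), (533, 98, 296), (572, 330, 0)]
260 [(560, 26, 309), (551, 50, 313), (548, 73, 307), (538, 95, 314), (533, 120, 309)]
300 [(816, -130, 0), (560, 53, 314), (581, 82, 270), (548, 98, 314), (665, 359, 20)]
340 [(563, 39, 330), (558, 57, 330), (553, 75, 330), (548, 93, 330), (542, 111, 331)]
380 [(562, 44, 339), (556, 60, 340), (552, 75, 340), (548, 90, 341), (549, 112, 333)]
```

View pics/w1.png

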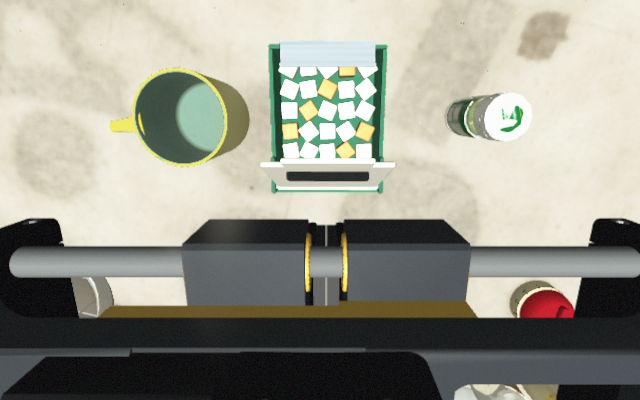

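The wrist view shows the caddy squarely ahead of the fingers, with no sideways offset. The lip runs v=42–67, u=280–376, the flap is upright at v≈160–190, and the mug and jar are clear to either side.

```bash
python3 - <<'E'
from h import *
z=dict(np.load('pics/w1.npz'))
ex=np.array([.963,.2695]);ey=np.array([-.2695,.963])
for n,u,v,h,cx in(('free',328,67,.076,-50),('front',328,42,.076,-70),('flap base',328,191,.066,62)):
    A=ray(u,v,h,z)[:2]; print(n,A, 'centre est',A-ex*cx/1000)
E
```

```text
free [0.47488412 0.05657989] centre est [0.52303412 0.07005489]
front [0.45528604 0.05104579] centre est [0.52269604 0.06991079]
flap base [0.58545767 0.08786299] centre est [0.52575167 0.07115399]
```

Request:
play_rows(commands="0.08 0.1 -0.8 0 0 0;0 0 -0.8 0 0 0;0 0 -0.8 0 0 0;0 0 -0.8 0 0 0;0 0 0 0 0 0;0 0 0 0 0 0")

```text
time_s: 3.45
tcp_pos: [0.5797, 0.0847, 0.1272]
ee_rot: [[-0.963, -0.269, 0.0], [-0.269, 0.963, -0.001], [0.0, -0.001, -1.0]]
wrist_force: [1.7, -1.0, -0.4]
gripper_width: 0.005
gripper_force: 0.0
```

Request:
play_rows(commands="-0.19 -0.055 -0.17 0 0 0;-0.19 -0.055 -0.17 0 0 0;-0.16 -0.045 -0.1 0 0 0;-0.16 -0.045 -0.1 0 0 0;-0.14 -0.04 -0.13 0 0 0;-0.14 -0.04 -0.13 0 0 0;0 0 0 0 0 0;0 0 0 0 0 0")

```text
time_s: 4.25
tcp_pos: [0.55, 0.0771, 0.1024]
ee_rot: [[-0.963, -0.27, -0.001], [-0.27, 0.963, -0.0], [0.001, -0.0, -1.0]]
wrist_force: [-0.4, -1.5, 0.3]
gripper_width: 0.004
gripper_force: 0.0
```

```bash
python3 - <<'E'
from h import *
p,d,i=cap('scene','s2'); print(r.sense()['wrist_force'],r.sense()['tcp_pos'])
cv2.imwrite('pics/s2c.png',cv2.resize(p[150:260,240:350],None,fx=5,fy=5,interpolation=cv2.INTER_CUBIC))
E
```

```text
[ 0.55466838  0.84366927 -0.70396079] [0.55020875 0.07714578 0.10242492]
```

View pics/s2c.png

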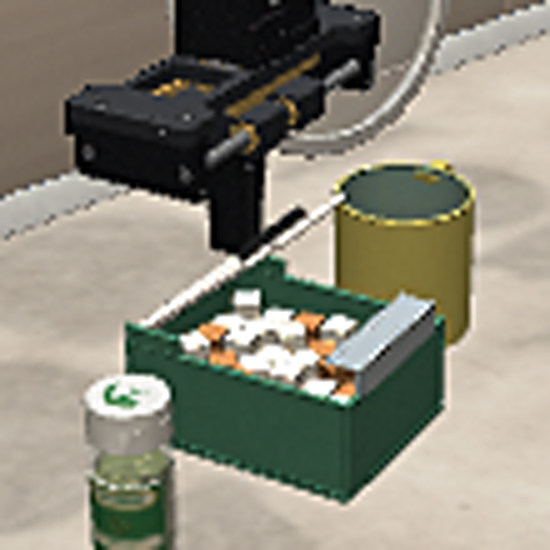

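The crop shows the flap at about 0.7 rad with the fingertip on its face behind the ridge (≈235,250), and the caddy has not moved. I'll carry on down the arc.

Request:
play_rows(commands="-0.11 -0.03 -0.14 0 0 0;-0.11 -0.03 -0.14 0 0 0;-0.07 -0.02 -0.18 0 0 0;-0.07 -0.02 -0.18 0 0 0;-0.05 -0.015 -0.18 0 0 0;-0.05 -0.015 -0.18 0 0 0;0 0 0 0 0 0;0 0 0 0 0 0;0 0 0 0 0 0")

```text
time_s: 5.2
tcp_pos: [0.5362, 0.0732, 0.0725]
ee_rot: [[-0.963, -0.269, -0.001], [-0.269, 0.963, -0.0], [0.001, -0.0, -1.0]]
wrist_force: [-0.2, -0.6, 0.3]
gripper_width: 0.006
gripper_force: 0.4
```

```bash
python3 - <<'E'
from h import *
p,d,i=cap('scene','s3')
f=np.array([(cams.capture('scene'),r.sense()['wrist_force'])[1] for _ in range(4)]); print(f.mean(0),r.sense()['tcp_pos'])
cv2.imwrite('pics/s3c.png',cv2.resize(p[170:260,250:340],None,fx=6,fy=6,interpolation=cv2.INTER_CUBIC))
E
```

```text
[-0.64996083  0.2369577   0.81666597] [0.53627988 0.07319401 0.07259151]
```

View pics/s3c.png

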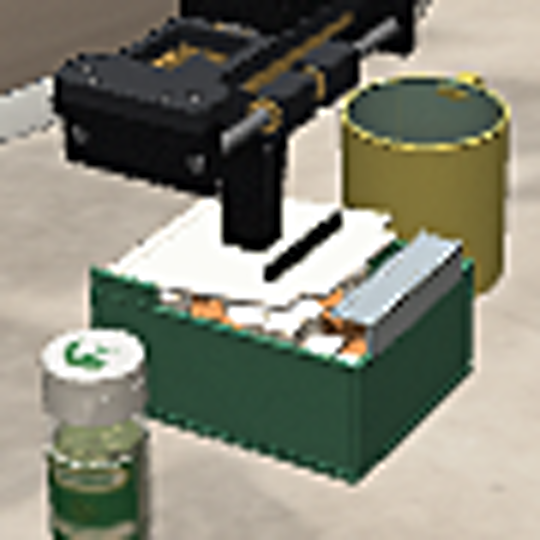

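The flap is nearly flat (~0.1 rad), with its tongue short of the lip and the finger about 10 mm behind the ridge. Next is a gentle press to flat.

Request:
play_rows(commands="0 0 -0.06 0 0 0;0 0 -0.06 0 0 0;0 0 -0.05 0 0 0;0 0 0 0 0 0;0 0 0 0 0 0;0 0 0 0 0 0")

```text
time_s: 6.05
tcp_pos: [0.5365, 0.0733, 0.0674]
ee_rot: [[-0.963, -0.269, 0.0], [-0.269, 0.963, 0.0], [-0.0, -0.0, -1.0]]
wrist_force: [-0.9, -1.1, 0.4]
gripper_width: 0.004
gripper_force: 0.5
```

Request:
play_rows(commands="0 0 -0.03 0 0 0;0 0 0 0 0 0;0 0 0 0 0 0")

```text
time_s: 6.35
tcp_pos: [0.5365, 0.0733, 0.0666]
ee_rot: [[-0.963, -0.269, 0.0], [-0.269, 0.963, 0.0], [-0.0, 0.0, -1.0]]
wrist_force: [-0.5, -0.5, 2.4]
gripper_width: 0.009
gripper_force: 0.6
```

```bash
cat > f.py <<'E'
from h import *
f=np.array([(cams.capture('scene'),r.sense()['wrist_force'])[1] for _ in range(6)]); q=r.sense()['tcp_pos'];e=q[:2]-[.5225,.0697]
print(f.mean(0).round(2),f.std(0).round(2),q,'cx',e@[.963,.2695],'cy',e@[-.2695,.963])
E
python3 f.py
```

```text
[-0.9  -0.53  1.12] [0.39 0.44 0.45] [0.53649975 0.07326988 0.06658117] cx 0.014443844914959508 cy -0.0003351441392547447
```

Request:
play_rows(commands="-0.064 -0.018 0 0 0 0;-0.064 -0.018 0 0 0 0;-0.064 -0.018 0 0 0 0;-0.064 -0.018 0 0 0 0;-0.064 -0.018 0 0 0 0;-0.064 -0.018 0 0 0 0;-0.064 -0.018 0 0 0 0;-0.064 -0.018 0 0 0 0;-0.064 -0.018 0 0 0 0;-0.064 -0.018 0 0 0 0;0 0 0 0 0 0;0 0 0 0 0 0")

```text
time_s: 7.85
tcp_pos: [0.5174, 0.068, 0.0667]
ee_rot: [[-0.963, -0.27, 0.0], [-0.27, 0.963, 0.0], [-0.0, 0.0, -1.0]]
wrist_force: [2.4, 0.2, 1.3]
gripper_width: 0.006
gripper_force: 1.8
```

```bash
python3 f.py; python3 - <<'E'
from h import *
p,d,i=cap('scene','s4')
cv2.imwrite('pics/s4c.png',cv2.resize(p[170:260,250:340],None,fx=6,fy=6,interpolation=cv2.INTER_CUBIC))
E
```

```text
[2.6  0.62 1.39] [0.47 0.27 0.29] [0.51736547 0.06793215 0.06655296] cx -0.005420985145683665 cy -0.0003186800813256804
```

View pics/s4c.png

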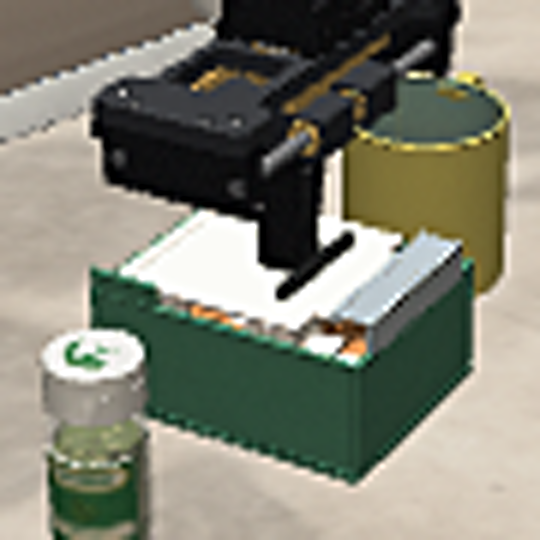

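The finger is now against the ridge at about 3 N. The flap is flat, the tongue is entering at the lip, and the caddy has not moved. I'll keep pushing.

Request:
play_rows(commands="-0.064 -0.018 0 0 0 0;-0.064 -0.018 0 0 0 0;-0.064 -0.018 0 0 0 0;-0.064 -0.018 0 0 0 0;-0.064 -0.018 0 0 0 0;-0.064 -0.018 0 0 0 0;0 0 0 0 0 0;0 0 0 0 0 0")

```text
time_s: 9.0
tcp_pos: [0.5052, 0.0644, 0.0665]
ee_rot: [[-0.963, -0.269, -0.001], [-0.269, 0.963, -0.0], [0.001, -0.0, -1.0]]
wrist_force: [1.1, 1.4, 1.6]
gripper_width: 0.003
gripper_force: 2.2
```

```bash
python3 f.py
```

```text
[0.81 0.76 1.79] [0.53 0.44 0.45] [0.50518909 0.06445534 0.0663679 ] cx -0.018083840736779253 cy -0.00038532128679009416
```

Request:
play_rows(commands="-0.032 -0.009 0 0 0 0;-0.032 -0.009 0 0 0 0;-0.032 -0.009 0 0 0 0;0 0 0 0 0 0")

```text
time_s: 9.7
tcp_pos: [0.503, 0.0639, 0.0666]
ee_rot: [[-0.963, -0.269, 0.0], [-0.269, 0.963, 0.0], [-0.001, 0.0, -1.0]]
wrist_force: [3.5, 0.5, 0.0]
gripper_width: 0.005
gripper_force: 1.7
```

```bash
python3 f.py
```

```text
[2.65 1.15 0.9 ] [0.33 0.36 0.58] [0.50297972 0.0638711  0.06661177] cx -0.020368918227769258 cy -0.00035251378064639577
```

Request:
play_rows(commands="-0.032 -0.009 0 0 0 0;0 0 0 0 0 0;0 0 0 0 0 0")

```text
time_s: 10.3
tcp_pos: [0.5018, 0.0635, 0.0666]
ee_rot: [[-0.963, -0.269, -0.0], [-0.269, 0.963, -0.0], [0.0, 0.0, -1.0]]
wrist_force: [2.3, 1.4, 1.5]
gripper_width: 0.003
gripper_force: 1.9
```

```bash
python3 f.py
```

```text
[2.22 0.8  1.39] [0.58 0.28 0.53] [0.50178798 0.06351062 0.06651673] cx -0.021613717620790236 cy -0.00037848581190418746
```

Still moving freely at about 3 N, so I'll go on in small steps until the end stop.

Request:
play_rows(commands="-0.032 -0.009 0 0 0 0;0 0 0 0 0 0;0 0 0 0 0 0")

```text
time_s: 10.9
tcp_pos: [0.5012, 0.0633, 0.0666]
ee_rot: [[-0.963, -0.269, 0.001], [-0.269, 0.963, 0.0], [-0.001, 0.0, -1.0]]
wrist_force: [2.9, 1.4, 1.0]
gripper_width: 0.006
gripper_force: 2.3
```

```bash
python3 f.py; python3 - <<'E'
from h import *
p,d,i=cap('wrist','w5');p2,_,_=cap('scene','s5')
a=cv2.resize(p[0:200,200:450],(500,400)); b=cv2.resize(p2[180:260,262:322],(300,400),interpolation=cv2.INTER_CUBIC)
cv2.imwrite('pics/c5.png',np.hstack([a,b]))
E
```

```text
[3.87 1.11 0.5 ] [0.21 0.56 0.43] [0.50114695 0.06334488 0.06660148] cx -0.022275690603121383 cy -0.0003653331890931496
```

View pics/c5.png

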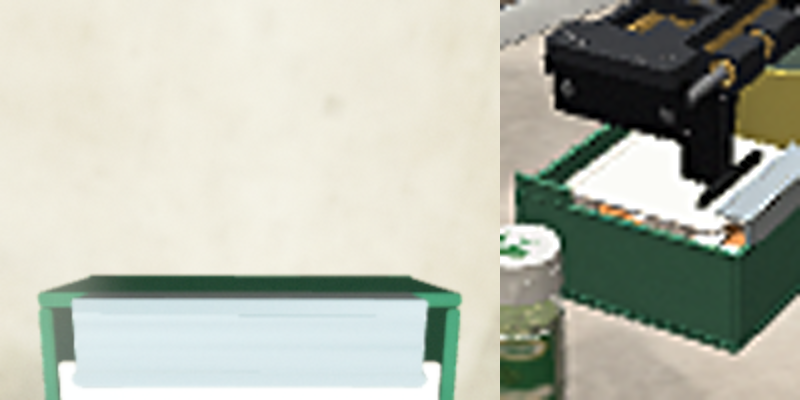

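The tongue is under the lip in both views, and the caddy still looks unmoved. Two more small steps will confirm the stop.

Request:
play_rows(commands="-0.032 -0.009 0 0 0 0;0 0 0 0 0 0;0 0 0 0 0 0")

```text
time_s: 11.6
tcp_pos: [0.5011, 0.0634, 0.067]
ee_rot: [[-0.963, -0.27, 0.003], [-0.27, 0.963, 0.001], [-0.003, 0.0, -1.0]]
wrist_force: [4.4, 2.9, 0.2]
gripper_width: 0.004
gripper_force: 2.9
```

```bash
python3 f.py
```

```text
[4.91 1.07 0.75] [0.51 0.65 0.47] [0.5010828  0.0634206  0.06693871] cx -0.022317066762896444 cy -0.0002751302024033142
```

It has reached the end stop: force is rising with no motion. I'll back off the ridge a little, then lift away.

Request:
play_rows(commands="0.08 0.022 0 0 0 0;0.08 0.022 0.01 0 0 0;0.03 0.01 0.05 0 0 0;0 0 0.15 0 0 0;0 0 0.4 0 0 0;0 0 0.8 0 0 0;0 0 0.9 0 0 0;0 0 0.9 0 0 0;0 0 0.9 0 0 0;0.6 0 0.5 0 0 0;0.6 0 0 0 0 0;0 0 0 0 0 0;0 0 0 0 0 0;0 0 0 0 0 0;0 0 0 0 0 0")

```text
time_s: 13.4
tcp_pos: [0.5408, 0.0645, 0.2047]
ee_rot: [[-0.963, -0.27, -0.001], [-0.27, 0.963, -0.0], [0.001, -0.0, -1.0]]
wrist_force: [-1.2, -0.1, 0.7]
gripper_width: 0.006
gripper_force: 0.0
```

```bash
python3 - <<'E'
from h import *
p,d,i=cap('wrist','w6');p2,_,_=cap('scene','s6'); print(r.sense()['tcp_pos'],r.sense()['time_s'])
for u,v in((328,60),(328,100),(300,130),(350,130)): print((pts(d,i)[v,u]*1000).round())
cv2.imwrite('pics/c6.png',np.hstack([cv2.resize(p[0:220,180:480],(440,400)),cv2.resize(p2[170:260,252:332],(355,400),interpolation=cv2.INTER_CUBIC)]))
E
```

```text
[0.54114602 0.06458133 0.20482492] 13.5
[425.  35.  -1.]
[467.  46.  75.]
[498.  30.  75.]
[486.  72.  75.]
```

View pics/c6.png

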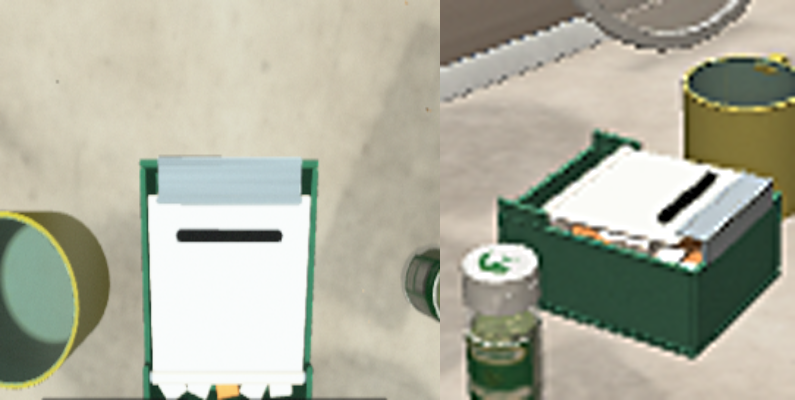

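With the arm withdrawn, the flap stays shut: the tongue is under the lip and the ridge (230,235) sits just behind it. The mug and jar are untouched, so I'm handing in.

```bash
python3 -c "
from station import r
print(r.finish_job())"
```

```text
the job is handed in; nothing more can be done
None
```

The caddy is shut: the flap is pushed in to its end stop with its tongue under the lip, it stayed down after I withdrew, and the job was handed in at about 13.5 s; in the views I checked, the caddy had not visibly moved, and the arm touched neither mug, jar nor fork.

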